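# Open the filter housing and blank off its port

## Robot

A 6-joint arm with a two-finger parallel gripper is mounted at the origin on the work surface. World frame = base frame: x ahead of the robot, y to its left, z up, the work surface at z = 0. Lengths are in m, angles in degrees, forces in N, time in s.
With the tool pointing down it reaches from about 0.35 to 0.875 m from the base axis. Payload 4.2 kg.
Tool frame: the origin (TCP) lies midway between the tips of the shut fingers; the grasp point (between the pads) lies 19 mm behind it; z points along the fingers, y is the direction in which the jaws open and shut (so a half turn about z gives the same grasp; the last joint's range is limited). The gripper opens to 87 mm and grips with 3 to 60 N. Pads are 19 mm wide; open, the fingers measure 117 mm over their backs; the gripper's body (75 mm by 190 mm) begins 51 mm behind the grasp point.
Start: joints at [88.786, 22.042, 0.453, 0, -68.411, -14.817], TCP at [0.173, 0.601, 0.223] pointing down, gripper open.
Joint ranges: [-179.83, 179.83], [-69.29, 118.12], [-61.27, 80.66], [-181.25, 117.63], [-171.15, -9.14], [-177.46, 177.46]. Speed limits (degrees/s): [159.86, 159.86, 180, 180, 180, 180].

## Interface

Orientations are given as a 3x3 rotation matrix whose columns are the frame's x, y, z axes.
In Python, from station import r gives the robot as it stands.
- The arm moves only by the tool servo_tool, never from a script. Its arguments are lists of equal length, an entry for each row: "slide": the shift along the world's x, y, z in units of 60 mm (1.0 is 60 mm), a list of three; "twist": the turn, a rotation vector about the world's x, y, z in units of 6 degrees (1.0 is 6 degrees), a list of three; "gripper": the closure, from 0 (fully open) to 1 (shut). In form: {"slide": [[x, y, z], ...], "twist": [[wx, wy, wz], ...], "gripper": [gripper, ...]}. A call has 1 to 12 rows; each row shifts and turns the commanded pose from where the row before left it; what a row does not reach is not made up. A row lasts 1/8 s, in which the tool goes at most 62.5 mm and 10.7 degrees, less where a joint would pass 70% of its speed; a pose out of reach is approached as far as the arm can. A call is refused whole if a number of a shift passes 1 or a number of a turn 1, either way. A call with a gripper value outside its range is refused whole. The fingers move at their own pace and stop on an object; the grip force is fixed at half the most. Time passes only in rows, so rows that do not move let the fingers close. It gives the time, the measured TCP pose, the force and the opening at its end, in the units of the state.
- r.sense(): the state, without advancing time (a new reading comes with each control period).
- r.capture(name): name is "side" or "top" or "wrist"; returns a dict with "image" (384x512x3 uint8, blue, green, red), "intrinsics" (3x3 intrinsics, pixels), "k1" (the pictures are not rectified: a ray, as slopes to the right and down, at radius r is drawn at 1 + k1 r^2 times it, then the intrinsics apply), "R" (3x3) and "t" (3): a world point X has camera coordinates R X + t. Camera axes: x right, y down, z forward; pixel columns grow to the right and rows downward; lengths in m; the calibration is good to about 2 mm. A picture is of the moment at which its call begins. There is no depth.
- r.finish_job(): hands the job in, once; it reports no verdict.
The state is a dict: "time_s": time; "joints": joint angles; "joint_velocities": joint speeds; "effort": joint torques, N m; "tcp_pos": TCP position; "ee_rot": TCP orientation; "wrist_force": force on the tool from outside, world axes, zero at the start; "moment": the same for the moment, N m; "gripper_width": opening from 0.0 (shut) to 1.0 (fully open).
Only numpy, scipy, OpenCV 4.12 (cv2) and the standard library are available. Lean on these libraries where they do the work, as an engineer would, in place of code of your own. Each camera call takes 0.05 s, during which the arm holds its last target.

## Task

Unscrew the cream cap from the filter housing (anticlockwise, several regrasped turns until its thread lets go), lift it off and stand it upright in the empty front bay of the black tray. Then slide the flat teal plate along its rack, out over the front edge, until its end overhangs far enough to be pinched by its two sides, and lay it flat and centred over the open port so that the hole is completely covered. Set both down rather than dropping them, let go, and leave the other things on the table where they are.

Things in the scene. Friction and masses are not known exactly. Their poses are not given: they have to be found in the camera images.
- thread (a joint): How far the cap's thread has been turned: 0 = tight, grows as the cap is turned anticlockwise seen from above, in rad. The cap rises 1 mm per rad. It is held down (do not pull) until about 3.2 rad, is surely free to be lifted from 3.9 rad, and the thread stops at 4.3 rad. Turning takes about 0.15 to 0.2 N m; the thread stays where it is left, also after the cap is off.
- cap_mid (a point): The cream screw cap, 68 mm tall, 180 g, at half height on its axis (34 mm above its underside); z is its axis, up. Upper part: a round fluted grip 56 mm in diameter and 38 mm tall (from 4 mm below to 34 mm above this point). Lower part: a wider hollow skirt 72 mm in diameter and 30 mm tall. At the start it is screwed on the housing with its underside 60 mm above the table; once free it must be raised at least 35 mm to clear the neck.
- port_mouth (a point): Centre of the rim of the housing's white neck, under the cap: the open port, facing up, 90 mm above the table. Neck 40 mm outside diameter, hole 30 mm, wall 5 mm; it stands 32 mm above the top of a fixed square aluminium block (110 x 110 x 58 mm) whose axes are this point's. Around its lower part is the threaded collar, up to 65 mm across, its top at least 3 mm below the rim.
- rack: Fixed white rack for the plate, 180 mm long (its x), 90 mm wide (its y), flat deck 55 mm above the table; origin at the centre of its underside. Its -x end is the front edge, towards the robot, free below. On the deck run two steel rails along x, 8 mm high, 7 mm wide, 63 mm apart inside, so the plate cannot be gripped by its sides while between them; both ends of the deck are open.
- plate_mid (a point): The teal blanking plate at its centre: 120 mm (its x) x 56 mm (its y) x 5 mm, 90 g. It lies loose and flat on the rack's deck between the rails, its long side along the rack's x, with its centre from 20 mm before to 0 mm behind the rack's middle (and up to 2 mm aside), so 30 mm or more of bare deck lie behind it, room for fingertips to push its rear edge.
- tray: Fixed black tray, 220 mm (its x) x 160 mm (its y) x 30 mm high, walls and floor 5 mm, origin at the centre of its underside; a divider across its middle makes a front bay (-x, towards the robot, empty) and a rear bay (+x, holding the cartridge and the collar). Tray and rack may stand on either side of the housing.
- front_bay (a point): Centre of the floor of the tray's empty front bay, 5 mm above the table; the bay measures 102 mm (tray's x) x 150 mm (tray's y) inside.
- cap: The same cap as cap_mid, origin at the centre of its underside.
- plate: The same plate as plate_mid, origin at the centre of its underside.
- cartridge: Bystander: white filter cartridge, 44 mm diameter, 72 mm tall, standing in the tray's rear bay; origin at its underside.
- wrench: Bystander: steel wrench 160 mm long lying in front of the housing; origin at its middle, lies along its x.
- bottle: Bystander: amber bottle, 70 mm diameter, 150 mm tall, behind the housing; origin at its underside.
- beaker: Bystander: white cup, 68 mm diameter, 80 mm tall, behind the housing; origin at its underside.
- collar: Bystander: dark steel ring, 70 mm diameter, 22 mm tall, lying in the tray's rear bay; origin at its underside.
- jar: Bystander: white jar with blue lid, 64 mm diameter, 85 mm tall; origin at its underside.
Mind the look-alikes: they are no part of the job. Of the things like the plate, leave any that is green or red; of the rest the larger one is meant.

How it is judged (in metres and radians):
On the way, in this order (a step that is already met when the one before it is completed fails the run):
1. the cap is unscrewed until its thread is free (more than 3 rad) (value of joint thread above 3 rad), for 0.1 s.
2. the cap stands upright in the tray's front bay, let go (x of cap_mid in the frame of tray between -0.08 and -0.028 m and y of cap_mid in the frame of tray between -0.05 and 0.05 m and z of cap_mid in the frame of tray between 0.034 and 0.046 m and angle between cap_mid's own z axis and vertical below 0.12 rad and contact force between cap and the fingers below 0.1 N), for 0.2 s.
3. the plate lies on the rack's deck with its front end overhanging the front edge by more than 20 mm (x of plate_mid in the frame of rack between -0.092 and -0.05 m and z of plate_mid in the frame of rack between 0.054 and 0.0605 m and angle between plate_mid's own z axis and vertical below 0.08 rad), for 0.1 s.
At the end, for the whole second after the job is handed in: The cap stands upright (within 7 degrees) on the floor of the tray's front bay; the plate lies flat (within 3.5 degrees) on the rim of the port with its centre within 12 mm of the port's axis, so that the hole is covered; both are released and at rest (x of cap_mid in the frame of tray between -0.08 and -0.028 m and y of cap_mid in the frame of tray between -0.05 and 0.05 m and z of cap_mid in the frame of tray between 0.034 and 0.046 m and angle between cap_mid's own z axis and vertical below 0.12 rad and horizontal distance between plate_mid and port_mouth below 0.012 m and z of plate_mid in the frame of port_mouth between 0 and 0.006 m and angle between plate_mid's own z axis and vertical below 0.06 rad and linear speed of each of plate, cap below 0.02 m/s); the robot touches nothing.
It fails at once if the cap is dropped: in free fall with its underside more than 25 mm above the tray's floor (contact force between cap and anything else below 0.02 N and z of cap_mid in the frame of tray above 0.064 m and horizontal distance between cap_mid and port_mouth above 0.06 m).
It fails at once if the plate is dropped: in free fall more than 25 mm above the port's rim (contact force between plate and anything else below 0.02 N and z of plate_mid in the frame of port_mouth above 0.0275 m).
It fails at once if a bystander is shifted by more than 30 mm or knocked over (distance of any of cartridge, wrench, bottle, beaker, collar, jar from where it was at the start of the episode above 0.03 m or angle between any of cartridge, bottle, beaker, collar, jar's own z axis and vertical above 0.5 rad).
It also fails if it takes over 67 s, if anything falls off the work surface, if the arm or the gripper's body presses on something with over 40 N, if the wrist force passes 120 N, or if a joint passes its speed limit or range.

## Working session

There is one attempt and no reset: what is moved stays moved. The work goes in short steps, Python scripts to look and compute and a tool call to move; the robot and the scene stay as the last step left them, time stands still between calls to the robot, and variables do not carry over. Pictures are saved under pics/ and viewed, and the job is handed in when it is done.

Besides the shell and the picture viewer there is one more tool, called after "Call:" as name(argument=value, ...), one argument or row to a line, values as JSON. servo_tool: Moves the arm, as the interface text tells. Its arguments: {"type":"object","properties":{"slide":{"type":"array","items":{"type":"array","items":{"type":"number"}}},"twist":{"type":"array","items":{"type":"array","items":{"type":"number"}}},"gripper":{"type":"array","items":{"type":"number"}}},"required":["slide","twist","gripper"]}

```bash
ls; mkdir -p pics; python3 - <<'E'
from station import r
import cv2,json
s=r.sense(); print(s)
for n in("side","top","wrist"):
    c=r.capture(n); cv2.imwrite(f"pics/a_{n}.png",c["image"]); print(n,c["intrinsics"],c["k1"],c["R"],c["t"])
E
```

```text
pics
{'time_s': 0.0, 'joints': array([ 8.87857110e+01,  2.20909726e+01,  3.81281000e-01, -2.86759040e-02,
       -6.84121115e+01, -1.48180345e+01]), 'joint_velocities': array([-0.04626477,  0.10499841,  0.07058488, -0.03812424, -0.01829205,
        0.02343136]), 'effort': array([-6.77364351e-04, -3.90658915e+01,  1.87405032e+01,  4.21976209e+00,
        1.10132917e-02, -1.81151140e-04]), 'tcp_pos': array([0.17241385, 0.6001283 , 0.22146845]), 'ee_rot': array([[ 9.61055056e-01, -2.76356507e-01, -5.10327116e-04],
       [-2.76356962e-01, -9.61052732e-01, -2.11548066e-03],
       [ 9.41755765e-05,  2.17412584e-03, -9.99997632e-01]]), 'wrist_force': array([ 0.229302  , -0.56528862,  0.1011547 ]), 'moment': array([0.01218264, 0.02066221, 0.03568056]), 'gripper_width': 0.9976978239142003}
side [[477.6593774    0.         253.81985255]
 [  0.         477.6593774  191.73275147]
 [  0.           0.           1.        ]] -0.1537222928064899 [[ 0.94892729 -0.31490163 -0.01933814]
 [-0.22060931 -0.61847014 -0.75420568]
 [ 0.22554053  0.71995253 -0.65635343]] [-0.55190386  0.156097    1.0756965 ]
top [[381.8129099    0.         259.12586782]
 [  0.         381.8129099  189.2217737 ]
 [  0.           0.           1.        ]] -0.11564337124043748 [[ 0.01017185 -0.99994522 -0.00246824]
 [-0.99224672 -0.00978771 -0.12389777]
 [ 0.12386682  0.00370937 -0.99229192]] [-0.03319127  0.58294972  0.90867061]
wrist [[270.89771418   0.         250.19058757]
 [  0.         270.89771418 195.01387004]
 [  0.           0.           1.        ]] 0.020444031121347152 [[-0.27519329 -0.96138651  0.00215177]
 [-0.92282859  0.26478243  0.27978144]
 [-0.26954786  0.07500826 -0.96006131]] [ 0.62331423 -0.03294342  0.39105385]
```

View pics/a_side.png

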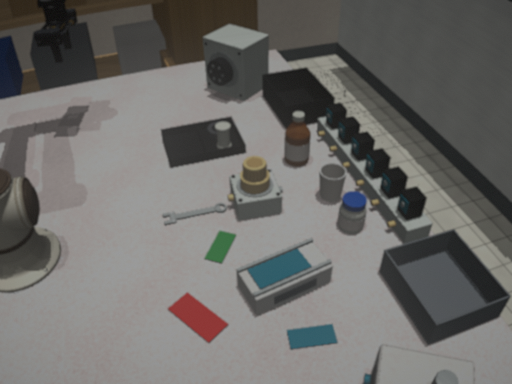

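View pics/a_top.png

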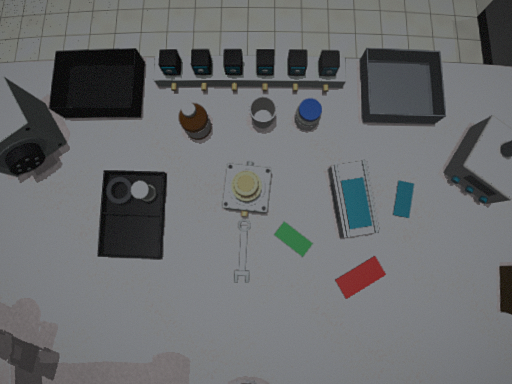

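View pics/a_wrist.png

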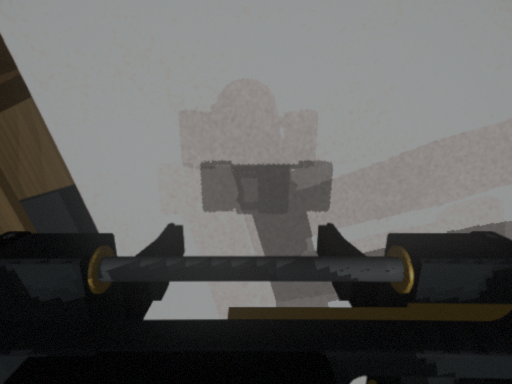

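Candidates in the top view: teal plate on the rack (356,203), a smaller teal plate on the table (403,199), green (293,239) and red (360,277). By the description I choose the rack one. The cream cap is at (246,184), on the block. Next I measure and check with a close crop.

```bash
cat > h.py <<'E'
import numpy as np,cv2
def ray(c,uv):
    K=np.array(c["intrinsics"]);k=c["k1"]
    d=np.array([(uv[0]-K[0,2])/K[0,0],(uv[1]-K[1,2])/K[1,1]])
    rd=np.hypot(*d); rr=rd
    for _ in range(30): rr=rd/(1+k*rr*rr)
    s=d*(rr/rd if rd>0 else 1)
    R=np.array(c["R"]);t=np.array(c["t"])
    o=-R.T@t; v=R.T@np.array([s[0],s[1],1.]); return o,v
def onz(c,uv,z):
    o,v=ray(c,uv); return o+v*(z-o[2])/v[2]
def proj(c,X):
    K=np.array(c["intrinsics"]);p=np.array(c["R"])@np.array(X)+np.array(c["t"]);x=p[:2]/p[2]
    x=x*(1+c["k1"]*(x@x)); return np.array([K[0,0]*x[0]+K[0,2],K[1,1]*x[1]+K[1,2]])
def tri(c1,u1,c2,u2):
    o1,v1=ray(c1,u1);o2,v2=ray(c2,u2)
    A=np.stack([v1,-v2],1); s=np.linalg.lstsq(A,o2-o1,rcond=None)[0]
    a,b=o1+v1*s[0],o2+v2*s[1]; return (a+b)/2,np.linalg.norm(a-b)
E
python3 - <<'E'
from station import r
from h import *
T=r.capture("top");S=r.capture("side")
import pickle;pickle.dump((T,S),open("ts.pkl","wb"))
def crop(c,x0,y0,x1,y1,f): return cv2.resize(c["image"][y0:y1,x0:x1],None,fx=f,fy=f,interpolation=cv2.INTER_CUBIC)
cv2.imwrite("pics/b1.png",crop(T,200,140,290,220,8)[:600,:800])
cv2.imwrite("pics/b2.png",crop(T,320,150,420,245,6))
cv2.imwrite("pics/b3.png",crop(T,90,160,180,265,5))
cv2.imwrite("pics/b4.png",crop(S,215,140,345,310,3))
for nm,c in(("top",T),("side",S)):
    hsv=cv2.cvtColor(c["image"],cv2.COLOR_BGR2HSV)
    for n,lo,hi in(("teal",(90,120,60),(106,255,255)),("cream",(18,60,90),(35,255,255))):
        m=cv2.inRange(hsv,lo,hi);N,l,st,ce=cv2.connectedComponentsWithStats(m)
        for i in range(1,N):
            if st[i,4]>100:
                q=cv2.minAreaRect(np.argwhere(l==i)[:,::-1].astype(np.float32))
                print(nm,n,st[i],ce[i].round(1),q)
                if n=="teal" and nm=="top":
                    b=cv2.boxPoints(q)
                    for z in (0.005,.06): P=np.array([onz(c,x,z) for x in b]);print(z,P.round(4).tolist(),P.mean(0).round(4),np.linalg.norm(P[1]-P[0]).round(4),np.linalg.norm(P[2]-P[1]).round(4))
E
```

```text
top teal [ 341  178   31   51 1071] [356.1 202.8] ((356.096435546875, 202.66644287109375), (48.96562194824219, 22.050058364868164), 79.5625228881836)
0.005 [[0.6117, -0.2375, 0.005], [0.6227, -0.2945, 0.005], [0.4985, -0.3149, 0.005], [0.4882, -0.2585, 0.005]] [ 0.5553 -0.2764  0.005 ] 0.0581 0.1259
0.06 [[0.6034, -0.2258, 0.06], [0.6139, -0.2795, 0.06], [0.4967, -0.2987, 0.06], [0.4869, -0.2456, 0.06]] [ 0.5502 -0.2624  0.06  ] 0.0548 0.1187
top teal [394 181  20  37 526] [403.1 198.7] ((402.9970397949219, 198.76878356933594), (15.433806419372559, 34.82109832763672), 8.746162414550781)
0.005 [[0.5242, -0.3715, 0.005], [0.6139, -0.3886, 0.005], [0.6082, -0.4296, 0.005], [0.5183, -0.412, 0.005]] [ 0.5662 -0.4004  0.005 ] 0.0913 0.0414
0.06 [[0.5209, -0.3522, 0.06], [0.6055, -0.3683, 0.06], [0.6001, -0.4069, 0.06], [0.5154, -0.3903, 0.06]] [ 0.5605 -0.3794  0.06  ] 0.0861 0.039
top cream [237 175  17  17 217] [245.3 182.7] ((245.25003051757812, 182.75001525878906), (15.55634880065918, 16.26345443725586), 45.0)
side teal [ 249  250   61   38 1123] [278.4 268.1] ((278.9793701171875, 267.45361328125), (21.728408813476562, 56.8593864440918), 66.03750610351562)
side teal [288 326  48  22 734] [311.2 336.2] ((311.45196533203125, 336.1397399902344), (16.652626037597656, 45.39823913574219), 82.40535736083984)
side cream [243 156  23  15 273] [254.2 163.3] ((254.0, 163.0), (14.0, 22.0), 90.0)
side cream [241 170  28  16 161] [255.  179.7] ((254.61610412597656, 177.7868194580078), (14.612319946289062, 27.30963706970215), 87.61405944824219)
```

```bash
sleep 0
```

```text
(no output)
```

View pics/b1.png

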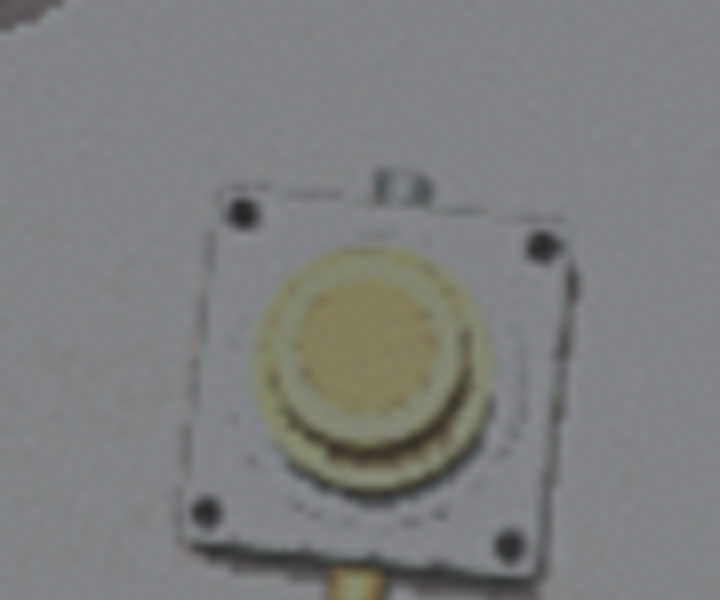

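View pics/b2.png

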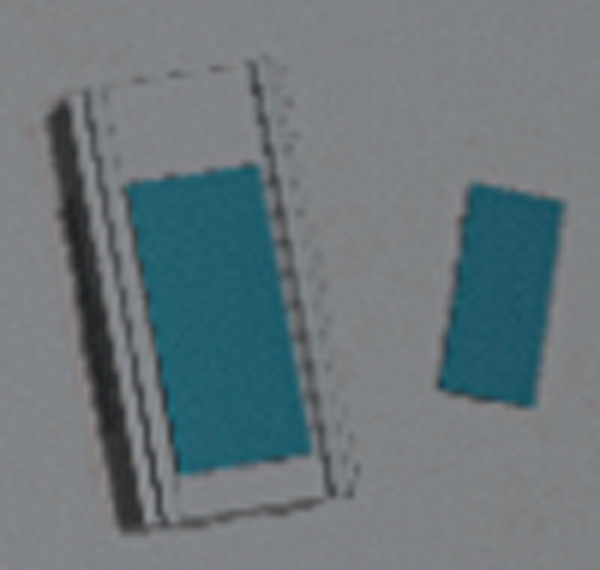

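View pics/b3.png

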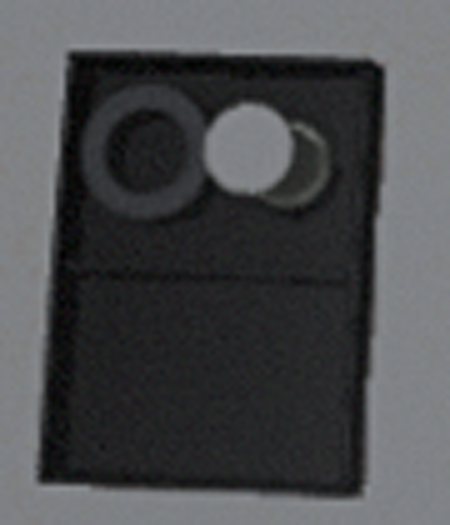

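View pics/b4.png

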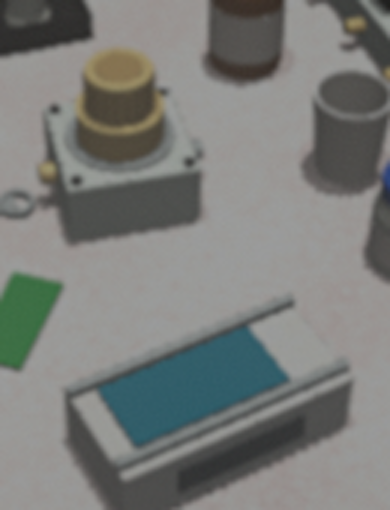

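```bash
python3 - <<'E'
from h import *
import pickle
T,S=pickle.load(open("ts.pkl","rb"))
def u(x,y,f,x0,y0): return ((x+.5)/f-.5+x0,(y+.5)/f-.5+y0)
def rep(n,pts,f,x0,y0,z,c=T):
    P=np.array([onz(c,u(*p,f,x0,y0),z) for p in pts]); print(n,P[:,:2].round(4).tolist(),'mean',P.mean(0).round(4)); return P
P=rep("bolts",[(242,213),(543,245),(510,546),(207,512)],8,200,140,.058)
print([np.degrees(np.arctan2(*(P[a]-P[b])[[1,0]])) for a,b in((0,3),(1,2))],np.linalg.norm(P[0]-P[1]),np.linalg.norm(P[1]-P[2]))
rep("captop",[(368,345)],8,200,140,.128)
rep("skirt",[(374,371)],8,200,140,.09)
rep("block",[(218,187),(572,222),(542,580),(185,545)],8,200,140,.058)
P=rep("tray",[(70,55),(383,65),(362,495),(40,482)],5,90,160,.03)
print([np.degrees(np.arctan2(*(P[a]-P[b])[[1,0]])) for a,b in((0,3),(1,2))],np.linalg.norm(P[0]-P[1]),np.linalg.norm(P[1]-P[2]))
P=rep("divider",[(75,275),(348,282)],5,90,160,.03)
P=rep("railL",[(72,95),(150,524)],6,320,150,.063);print(np.degrees(np.arctan2(*(P[0]-P[1])[[1,0]])),np.linalg.norm(P[0]-P[1]))
P=rep("railLin",[(90,88),(170,520)],6,320,150,.063);print(np.degrees(np.arctan2(*(P[0]-P[1])[[1,0]])),np.linalg.norm(P[0]-P[1]))
P=rep("railRin",[(250,62),(332,497)],6,320,150,.063);print(np.degrees(np.arctan2(*(P[0]-P[1])[[1,0]])),np.linalg.norm(P[0]-P[1]))
P=rep("railR",[(265,60),(350,495)],6,320,150,.063);print(np.degrees(np.arctan2(*(P[0]-P[1])[[1,0]])),np.linalg.norm(P[0]-P[1]))
P=rep("plate",[(127,183),(260,163),(311,452),(180,473)],6,320,150,.060)
print([np.degrees(np.arctan2(*(P[a]-P[b])[[1,0]])) for a,b in((0,3),(1,2))],np.linalg.norm(P[0]-P[1]),np.linalg.norm(P[1]-P[2]))
# side view cap top
p=(255.0,0)
q=((120+.5)/3-.5+215,(70+.5)/3-.5+140)
print("side captop",onz(S,q,.128), tri(T,u(368,345,8,200,140),S,q))
P=rep("side plate",[(101,389),(246,325),(288,379),(138,443)],3,215,140,.060,S)
print([np.degrees(np.arctan2(*(P[a]-P[b])[[1,0]])) for a,b in((1,0),(2,3))])
for x in [(.53,.25)]: pass
rep("cart",[(250,150)],5,90,160,.077);rep("collar",[(150,150)],5,90,160,.022)
c=u(193,110,1,0,0)
print("bottle",onz(T,(192,113),.13),"beaker",onz(T,(263,110),.08),"jar",onz(T,(310,110),.085),"wrench",onz(T,(244,232),.005),onz(T,(242,272),.005))
E
```

```text
bolts [[0.6364, 0.0446], [0.6274, -0.0472], [0.5356, -0.0379], [0.5449, 0.0534]] mean [0.5861 0.0032 0.058 ]
[np.float64(-5.4537196600730455), np.float64(-5.7408384021850205)] 0.09225104296510979 0.09225416252582466
captop [[0.5862, 0.0028]] mean [0.5862 0.0028 0.128 ]
skirt [[0.584, 0.0025]] mean [0.584  0.0025 0.09  ]
block [[0.6444, 0.0521], [0.6346, -0.056], [0.5255, -0.0476], [0.5349, 0.0598]] mean [0.5849 0.0021 0.058 ]
tray [[0.6282, 0.3715], [0.624, 0.2077], [0.4093, 0.2104], [0.4116, 0.3752]] mean [0.5183 0.2912 0.03  ]
[np.float64(-0.9925882247323335), np.float64(-0.7120870461947423)] 0.1638552679312345 0.2147043064011236
divider [[0.5156, 0.362], [0.5143, 0.221]] mean [0.515  0.2915 0.03  ]
railL [[0.64, -0.2031], [0.4673, -0.2323]] mean [ 0.5537 -0.2177  0.063 ]
9.592031861991417 0.17512295211054935
railLin [[0.643, -0.2106], [0.469, -0.2404]] mean [ 0.556  -0.2255  0.063 ]
9.725456385712016 0.1765822262178912
railRin [[0.6547, -0.2767], [0.4783, -0.3062]] mean [ 0.5665 -0.2915  0.063 ]
9.480335500174364 0.1788532017461745
railR [[0.6556, -0.283], [0.4791, -0.3136]] mean 
[... 202 characters left out ...]
189), np.float64(8.870409850410342)] 0.05562279552170959 0.1185974195601765
side captop [ 0.58520853 -0.00332723  0.128     ] (array([0.58708156, 0.00298571, 0.1229066 ]), np.float64(0.00025816897325345203))
side plate [[0.4882, -0.2498], [0.6026, -0.2284], [0.6109, -0.2839], [0.497, -0.3014]] mean [ 0.5497 -0.2659  0.06  ]
[np.float64(10.634134808928613), np.float64(8.69542706506247)]
cart [[0.5744, 0.2589]] mean [0.5744 0.2589 0.077 ]
collar [[0.5805, 0.3292]] mean [0.5805 0.3292 0.022 ]
bottle [0.74705142 0.12880647 0.13      ] beaker [ 0.77222728 -0.03496697  0.08      ] jar [ 0.77199673 -0.14894064  0.085     ] wrench [0.47787427 0.00986809 0.005     ] [0.37785401 0.01352311 0.005     ]
```

Call:
servo_tool(
  slide=[
    [0.26,-0.37,0],
    [0.26,-0.37,0],
    [0.26,-0.37,0],
    [0.26,-0.37,0],
    [0.26,-0.37,0],
    [0.26,-0.37,0],
    [0.26,-0.37,0],
    [0.26,-0.37,0],
    [0.26,-0.37,0],
    [0.26,-0.37,0],
    [0.26,-0.37,0],
    [0.26,-0.37,0],
  ],
  twist=[
    [0,0,-1],
    [0,0,-1],
    [0,0,-1],
    [0,0,-1],
    [0,0,-1],
    [0,0,-1],
    [0,0,-1],
    [0,0,-1],
    [0,0,-1],
    [0,0,-1],
    [0,0,-1],
    [0,0,-1],
  ],
  gripper=[0,0,0,0,0,0,0,0,0,0,0,0],
)

```text
time_s: 1.75
tcp_pos: [0.3602, 0.3335, 0.2226]
ee_rot: [[0.031, -1.0, -0.0], [-1.0, -0.031, 0.0], [-0.0, -0.0, -1.0]]
wrist_force: [-0.8, 0.2, -0.1]
gripper_width: 0.997
```

```bash
cat > st.py <<'E'
from station import r
import numpy as np
s=r.sense();R=s["ee_rot"]
print("t",s["time_s"],"j",np.round(s["joints"],1),"p",np.round(s["tcp_pos"],4),"yawx",round(np.degrees(np.arctan2(R[1,0],R[0,0])),2),"z",np.round(R[:,2],4),"F",np.round(s["wrist_force"],1),"M",np.round(s["moment"],2),"w",round(s["gripper_width"]*87,1))
E
python3 st.py
```

```text
t 1.75 j [ 61.8   8.9 -17.8  -0.  -63.3 -60. ] p [0.3602 0.3335 0.2226] yawx -88.23 z [-0.e+00  1.e-04 -1.e+00] F [-0.8  0.2 -0.1] M [ 0.12 -0.04 -0.01] w 86.7
```

Call:
servo_tool(
  slide=[
    [0.31,-0.46,0],
    [0.31,-0.46,0],
    [0.31,-0.46,0],
    [0.31,-0.46,0],
    [0.31,-0.46,0],
    [0.31,-0.46,0],
    [0.31,-0.46,0],
    [0.31,-0.46,0],
    [0.31,-0.46,0],
    [0.31,-0.46,0],
    [0.31,-0.46,0],
    [0.31,-0.46,0],
  ],
  twist=[
    [0,0,-1],
    [0,0,-1],
    [0,0,-1],
    [0,0,-1],
    [0,0,-1],
    [0,0,-1],
    [0,0,-1],
    [0,0,-1],
    [0,0,-1],
    [0,0,-1],
    [0,0,-1],
    [0,0,-1],
  ],
  gripper=[0,0,0,0,0,0,0,0,0,0,0,0],
)

```text
time_s: 3.25
tcp_pos: [0.5834, 0.0021, 0.2225]
ee_rot: [[-0.941, -0.338, -0.0], [-0.338, 0.941, 0.0], [0.0, 0.0, -1.0]]
wrist_force: [-0.5, 0.1, 0.5]
gripper_width: 0.999
```

Call:
servo_tool(
  slide=[
    [0,0,0],
    [0,0,0],
  ],
  twist=[
    [0,0,-1],
    [0,0,-1],
  ],
  gripper=[0,0],
)

```text
time_s: 3.5
tcp_pos: [0.583, 0.0025, 0.2221]
ee_rot: [[-0.991, -0.134, -0.001], [-0.134, 0.991, -0.0], [0.001, 0.0, -1.0]]
wrist_force: [-0.2, 0.5, 0.4]
gripper_width: 1.0
```

```bash
python3 st.py; python3 - <<'E'
from station import r
import cv2
for n in("wrist","side"): cv2.imwrite(f"pics/c_{n}.png",r.capture(n)["image"])
E
```

```text
t 3.5 j [ 16.1  18.   -5.7  -0.  -66.4 -98.4] p [0.583  0.0025 0.2221] yawx -172.3 z [-7.e-04 -1.e-04 -1.e+00] F [-0.2  0.5  0.4] M [ 0.1  -0.12  0.02] w 87.0
```

View pics/c_wrist.png

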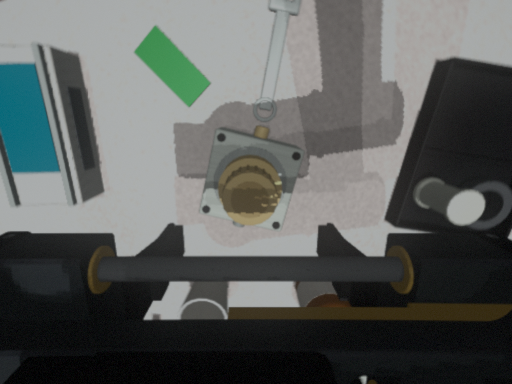

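The wrist view shows the cap at about (250,190) and the block's bolts at (221,137), (297,155), (277,225) and (206,209). I'll cross-check the axis against the bolts.

```bash
python3 - <<'E'
from station import r
from h import *
W=r.capture("wrist")
P=np.array([onz(W,p,.058) for p in[(221,137),(297,155),(277,225),(206,209)]]);print(P.round(4),P.mean(0))
print(onz(W,(250,204),.128), onz(W,(249,181),.090))
E
python3 st.py
```

```text
[[ 0.5353 -0.0392  0.058 ]
 [ 0.5437  0.0535  0.058 ]
 [ 0.6362  0.0448  0.058 ]
 [ 0.6272 -0.0483  0.058 ]] [0.58560794 0.00270876 0.058     ]
[0.59014753 0.00308254 0.128     ] [ 5.75931223e-01 -6.83516099e-05  9.00000000e-02]
t 3.65 j [ 16.2  18.   -5.7  -0.  -66.4 -98.1] p [0.5829 0.003  0.2224] yawx -171.94 z [-3.e-04 -0.e+00 -1.e+00] F [-0.4  1.4  0.3] M [ 0.08 -0.16  0.02] w 87.1
```

Call:
servo_tool(
  slide=[
    [0.045,0,-0.5],
    [0,0,-0.5],
    [0,0,-0.5],
    [0,0,-0.3],
    [0,0,-0.29],
    [0,0,0],
    [0,0,0],
    [0,0,0],
    [0,0,0],
    [0,0,0],
  ],
  twist=[
    [0,0,0],
    [0,0,0],
    [0,0,0],
    [0,0,0],
    [0,0,0],
    [0,0,0],
    [0,0,0],
    [0,0,0],
    [0,0,0],
    [0,0,0],
  ],
  gripper=[0,0,0,0,0,0,1,1,1,1],
)

```text
time_s: 4.9
tcp_pos: [0.5859, 0.0029, 0.0976]
ee_rot: [[-0.99, -0.139, 0.001], [-0.139, 0.99, -0.0], [-0.001, -0.0, -1.0]]
wrist_force: [-0.4, 0.3, 0.6]
gripper_width: 0.636
```

```bash
python3 st.py
```

```text
t 4.9 j [ 16.1  24.9 -14.6   0.  -50.4 -98.2] p [0.5859 0.0029 0.0976] yawx -172.01 z [ 7.e-04 -3.e-04 -1.e+00] F [-0.4  0.3  0.6] M [ 0.06 -0.07 -0.01] w 55.4
```

Call:
servo_tool(
  slide=[
    [0,0,0.0018],
    [0,0,0.0018],
    [0,0,0.0018],
    [0,0,0.0018],
    [0,0,0.0018],
    [0,0,0.0018],
    [0,0,0.0018],
    [0,0,0.0018],
    [0,0,0.0018],
    [0,0,0.0018],
    [0,0,0.0018],
    [0,0,0.0018],
  ],
  twist=[
    [0,0,1],
    [0,0,1],
    [0,0,1],
    [0,0,1],
    [0,0,1],
    [0,0,1],
    [0,0,1],
    [0,0,1],
    [0,0,1],
    [0,0,1],
    [0,0,1],
    [0,0,1],
  ],
  gripper=[1,1,1,1,1,1,1,1,1,1,1,1],
)

```text
time_s: 6.4
tcp_pos: [0.5851, 0.0026, 0.0987]
ee_rot: [[-0.171, -0.985, -0.001], [-0.985, 0.171, -0.001], [0.001, 0.001, -1.0]]
wrist_force: [-2.1, -0.6, 1.1]
gripper_width: 0.638
```

```bash
python3 st.py
```

```text
t 6.4 j [ 16.1  24.9 -14.6   0.  -50.6 -26. ] p [0.5851 0.0026 0.0987] yawx -99.87 z [-1.2e-03 -6.0e-04 -1.0e+00] F [-2.1 -0.6  1.1] M [-0.27  0.37 -0.22] w 55.5
```

Call:
servo_tool(
  slide=[
    [0,0,0.0018],
    [0,0,0.0018],
    [0,0,0.0018],
    [0,0,0.0018],
    [0,0,0.0018],
    [0,0,0.0018],
    [0,0,0.0018],
    [0,0,0.0018],
    [0,0,0.0018],
    [0,0,0.0018],
    [0,0,0.0018],
    [0,0,0.0018],
  ],
  twist=[
    [0,0,1],
    [0,0,1],
    [0,0,1],
    [0,0,1],
    [0,0,1],
    [0,0,1],
    [0,0,1],
    [0,0,1],
    [0,0,1],
    [0,0,1],
    [0,0,1],
    [0,0,1],
  ],
  gripper=[1,1,1,1,1,1,1,1,1,1,1,1],
)

```text
time_s: 7.9
tcp_pos: [0.5851, 0.0018, 0.1]
ee_rot: [[0.884, -0.468, -0.002], [-0.468, -0.884, -0.002], [-0.001, 0.002, -1.0]]
wrist_force: [-0.8, -4.8, 1.2]
gripper_width: 0.637
```

Call:
servo_tool(
  slide=[
    [0,0,0.0018],
    [0,0,0.0018],
    [0,0,0.0018],
    [0,0,0.0018],
    [0,0,0.0018],
    [0,0,0.0018],
    [0,0,0.0018],
    [0,0,0.0018],
    [0,0,0.0018],
    [0,0,0.0018],
    [0,0,0.0018],
    [0,0,0.0018],
  ],
  twist=[
    [0,0,1],
    [0,0,1],
    [0,0,1],
    [0,0,1],
    [0,0,1],
    [0,0,1],
    [0,0,1],
    [0,0,1],
    [0,0,1],
    [0,0,1],
    [0,0,1],
    [0,0,1],
  ],
  gripper=[1,1,1,1,1,1,1,1,1,1,1,1],
)

```text
time_s: 9.4
tcp_pos: [0.5859, 0.0017, 0.1013]
ee_rot: [[0.718, 0.696, 0.0], [0.696, -0.718, -0.002], [-0.001, 0.001, -1.0]]
wrist_force: [0.7, -4.1, -1.4]
gripper_width: 0.636
```

```bash
python3 st.py
```

```text
t 9.4 j [ 1.60e+01  2.47e+01 -1.44e+01  1.00e-01 -5.09e+01  1.18e+02] p [0.5859 0.0017 0.1013] yawx 44.13 z [ 2.0e-04 -1.7e-03 -1.0e+00] F [ 0.7 -4.1 -1.4] M [-1.55 -0.46 -0.19] w 55.4
```

Call:
servo_tool(
  slide=[
    [0,0,0.0018],
    [0,0,0.0018],
    [0,0,0.0018],
    [0,0,0.03],
    [0,0,0.03],
  ],
  twist=[
    [0,0,1],
    [0,0,1],
    [0,0,1],
    [0,0,0],
    [0,0,0],
  ],
  gripper=[1,1,1,1,1],
)

```text
time_s: 10.02
tcp_pos: [0.5851, 0.0026, 0.1043]
ee_rot: [[0.472, 0.882, -0.002], [0.882, -0.472, -0.001], [-0.001, -0.001, -1.0]]
wrist_force: [1.2, -3.8, -4.6]
gripper_width: 0.637
```

```bash
python3 st.py
```

```text
t 10.025 j [ 16.1  24.5 -14.2   0.  -51.4 135.8] p [0.5851 0.0026 0.1043] yawx 61.87 z [-1.6e-03 -6.0e-04 -1.0e+00] F [ 1.2 -3.8 -4.6] M [-1.22 -0.55  0.01] w 55.4
```

Call:
servo_tool(
  slide=[
    [0,0,0.05],
    [0,0,0.05],
    [0,0,0],
  ],
  twist=[
    [0,0,0],
    [0,0,0],
    [0,0,0],
  ],
  gripper=[1,1,1],
)

```text
time_s: 10.4
tcp_pos: [0.5854, 0.0029, 0.1113]
ee_rot: [[0.47, 0.883, -0.0], [0.883, -0.47, -0.0], [-0.001, -0.0, -1.0]]
wrist_force: [0.1, -3.5, -2.9]
gripper_width: 0.634
```

```bash
python3 st.py
```

```text
t 10.4 j [ 16.1  24.1 -13.8   0.  -52.2 135.8] p [0.5854 0.0029 0.1113] yawx 61.96 z [-4.e-04 -3.e-04 -1.e+00] F [ 0.1 -3.5 -2.9] M [-1.38 -0.16  0.01] w 55.2
```

Call:
servo_tool(
  slide=[
    [0,0,0.5],
    [0,0,0.5],
    [-0.1,0.3,0],
    [-0.289,0.7,0],
    [-0.289,0.7,0],
    [-0.289,0.7,0],
    [-0.289,0.7,0],
    [-0.289,0.7,0],
    [-0.289,0.7,0],
    [-0.19,0.32,0],
    [0,0,0],
  ],
  twist=[
    [0,0,0],
    [0,0,0],
    [0,0,0],
    [0,0,0],
    [0,0,0],
    [0,0,0],
    [0,0,0],
    [0,0,0],
    [0,0,0],
    [0,0,0],
    [0,0,0],
  ],
  gripper=[1,1,1,1,1,1,1,1,1,1,1],
)

```text
time_s: 11.78
tcp_pos: [0.4621, 0.2942, 0.1699]
ee_rot: [[0.467, 0.884, -0.002], [0.884, -0.467, -0.0], [-0.001, -0.002, -1.0]]
wrist_force: [0.9, 0.3, -2.0]
gripper_width: 0.634
```

```bash
python3 st.py; python3 - <<'E'
from station import r
import cv2
for n in("top","side"): cv2.imwrite(f"pics/d_{n}.png",r.capture(n)["image"])
E
```

```text
t 11.775 j [ 4.940e+01  1.720e+01 -1.480e+01 -1.000e-01 -5.810e+01  1.028e+02] p [0.4621 0.2942 0.1699] yawx 62.17 z [-1.8e-03 -1.0e-04 -1.0e+00] F [ 0.9  0.3 -2. ] M [-0.12 -0.07 -0.02] w 55.1
```

View pics/d_side.png

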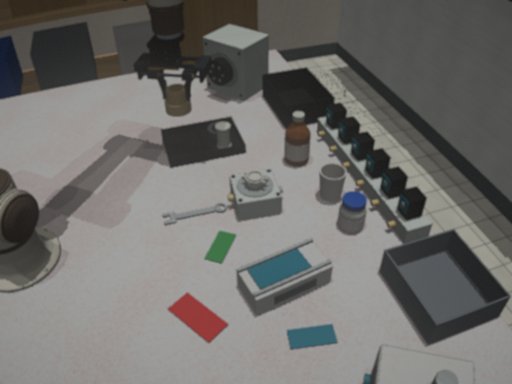

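View pics/d_top.png

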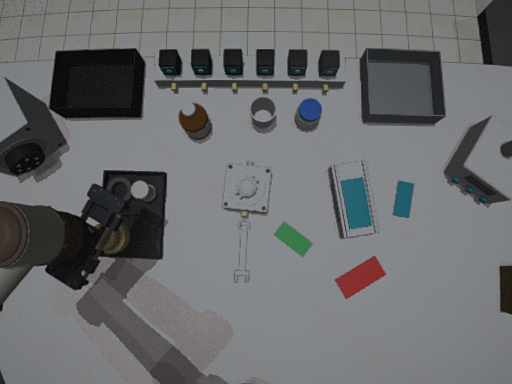

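The cap is off and in the gripper: side view (178,100), with the open neck at (255,180), and top view (115,237) over the front bay. Lowering it now.

Call:
servo_tool(
  slide=[
    [0,0,-0.4],
    [0,0,-0.6],
    [0,0,-0.5],
    [0,0,-0.3],
    [0,0,-0.15],
    [0,0,-0.08],
    [0,0,0],
  ],
  twist=[
    [0,0,0],
    [0,0,0],
    [0,0,0],
    [0,0,0],
    [0,0,0],
    [0,0,0],
    [0,0,0],
  ],
  gripper=[1,1,1,1,1,1,1],
)

```text
time_s: 12.75
tcp_pos: [0.4645, 0.2923, 0.0494]
ee_rot: [[0.47, 0.883, 0.0], [0.883, -0.47, 0.0], [0.001, 0.0, -1.0]]
wrist_force: [-0.4, -0.1, -1.8]
gripper_width: 0.636
```

```bash
python3 st.py
```

```text
t 12.75 j [ 49.1  25.5 -22.6   0.  -41.8 102.8] p [0.4645 0.2923 0.0494] yawx 61.95 z [ 4.e-04  4.e-04 -1.e+00] F [-0.4 -0.1 -1.8] M [-0.03 -0.08  0.01] w 55.3
```

Call:
servo_tool(
  slide=[
    [0,0,-0.06],
    [0,0,-0.03],
    [0,0,-0.02],
    [0,0,0],
  ],
  twist=[
    [0,0,0],
    [0,0,0],
    [0,0,0],
    [0,0,0],
  ],
  gripper=[1,1,1,1],
)

```text
time_s: 13.25
tcp_pos: [0.4643, 0.2924, 0.0427]
ee_rot: [[0.47, 0.883, 0.0], [0.883, -0.47, 0.0], [0.0, 0.0, -1.0]]
wrist_force: [0.7, -0.6, -2.5]
gripper_width: 0.637
```

```bash
python3 st.py
```

```text
t 13.25 j [ 49.1  26.1 -23.    0.  -40.9 102.8] p [0.4643 0.2924 0.0427] yawx 61.98 z [ 2.e-04  2.e-04 -1.e+00] F [ 0.7 -0.6 -2.5] M [-0.03 -0.08 -0.01] w 55.5
```

Call:
servo_tool(
  slide=[
    [0,0,-0.015],
    [0,0,-0.015],
    [0,0,0],
  ],
  twist=[
    [0,0,0],
    [0,0,0],
    [0,0,0],
  ],
  gripper=[1,1,1],
)

```text
time_s: 13.62
tcp_pos: [0.4643, 0.2924, 0.0426]
ee_rot: [[0.469, 0.883, 0.001], [0.883, -0.469, 0.0], [0.0, 0.0, -1.0]]
wrist_force: [-4.2, -1.1, 9.6]
gripper_width: 0.636
```

```bash
python3 st.py
```

```text
t 13.625 j [ 49.1  26.1 -23.    0.  -40.9 102.8] p [0.4643 0.2924 0.0426] yawx 62.0 z [ 6.e-04  2.e-04 -1.e+00] F [-4.2 -1.1  9.6] M [-0.44  1.19 -0.02] w 55.4
```

Call:
servo_tool(
  slide=[
    [0,0,0.01],
    [0,0,0],
    [0,0,0],
    [0,0,0],
    [0,0,0],
    [0,0,0.3],
    [0,0,0.8],
    [0,0,0.9],
  ],
  twist=[
    [0,0,0],
    [0,0,0],
    [0,0,0],
    [0,0,0],
    [0,0,0],
    [0,0,0],
    [0,0,0],
    [0,0,0],
  ],
  gripper=[1,0,0,0,0,0,0,0],
)

```text
time_s: 14.62
tcp_pos: [0.4639, 0.2918, 0.1618]
ee_rot: [[0.47, 0.883, -0.002], [0.883, -0.47, -0.002], [-0.002, -0.0, -1.0]]
wrist_force: [0.9, 0.2, -0.5]
gripper_width: 0.996
```

```bash
python3 st.py; python3 - <<'E'
from station import r
import cv2
for n in("side","wrist"):
  cv2.imwrite(f"pics/e_{n}.png",r.capture(n)["image"])
E
```

```text
t 14.625 j [ 49.1  17.7 -15.4   0.  -57.  102.8] p [0.4639 0.2918 0.1618] yawx 61.97 z [-0.0016 -0.0019 -1.    ] F [ 0.9  0.2 -0.5] M [ 0.01 -0.18  0.03] w 86.6
```

View pics/e_side.png

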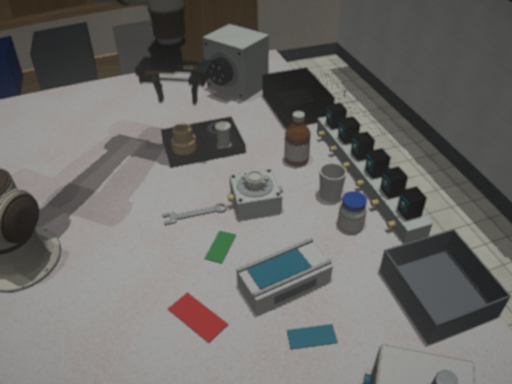

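View pics/e_wrist.png

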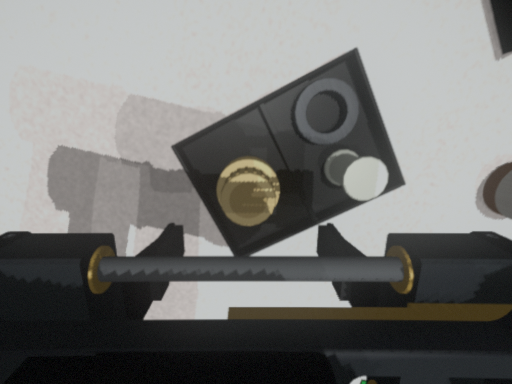

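The cap stands upright in the front bay: side (183,138), wrist (248,191), clear of the walls. Going to the rack.

Call:
servo_tool(
  slide=[
    [0.232,-0.75,0.055],
    [0.232,-0.75,0.055],
    [0.232,-0.75,0.055],
    [0.232,-0.75,0.055],
    [0.232,-0.75,0.055],
    [0.232,-0.75,0.055],
    [0.232,-0.75,0.055],
    [0.232,-0.75,0.055],
    [0.232,-0.75,0.055],
    [0.232,-0.75,0.055],
    [0.232,-0.75,0.055],
    [0.232,-0.75,0.055],
  ],
  twist=[
    [0,0,-0.73],
    [0,0,-0.73],
    [0,0,-0.73],
    [0,0,-0.73],
    [0,0,-0.73],
    [0,0,-0.73],
    [0,0,-0.73],
    [0,0,-0.73],
    [0,0,-0.73],
    [0,0,-0.73],
    [0,0,-0.73],
    [0,0,-0.73],
  ],
  gripper=[1,1,1,1,1,1,1,1,1,1,1,1],
)

```text
time_s: 16.23
tcp_pos: [0.6315, -0.2492, 0.2003]
ee_rot: [[0.987, 0.161, -0.001], [0.161, -0.987, 0.0], [-0.001, -0.0, -1.0]]
wrist_force: [0.6, 0.3, 0.6]
gripper_width: 0.004
```

Call:
servo_tool(
  slide=[
    [0,0,0],
    [0,0,0],
  ],
  twist=[
    [0,0,0],
    [0,0,0],
  ],
  gripper=[1,1],
)

```text
time_s: 16.48
tcp_pos: [0.6308, -0.2475, 0.2]
ee_rot: [[0.987, 0.163, -0.001], [0.163, -0.987, 0.001], [-0.001, -0.001, -1.0]]
wrist_force: [-0.5, 0.2, 0.0]
gripper_width: 0.006
```

```bash
python3 st.py; python3 - <<'E'
from station import r
import cv2,pickle
d={n:r.capture(n) for n in("side","wrist","top")};pickle.dump(d,open("f.pkl","wb"))
for n in d: cv2.imwrite(f"pics/f_{n}.png",d[n]["image"])
cv2.imwrite("pics/f_side_z.png",cv2.resize(d["side"]["image"][130:330,200:400],None,fx=3,fy=3,interpolation=cv2.INTER_CUBIC))
E
```

```text
t 16.475 j [ -7.8  28.1   6.9  -0.  -68.9 107.2] p [ 0.6308 -0.2475  0.2   ] yawx 9.4 z [-1.5e-03  6.0e-04 -1.0e+00] F [-0.5  0.2  0. ] M [ 0.02  0.   -0.04] w 0.5
```

View pics/f_wrist.png

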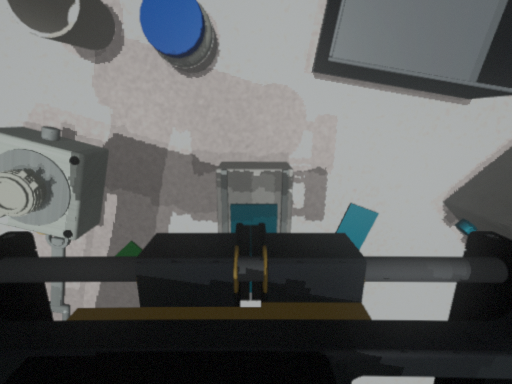

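View pics/f_side_z.png

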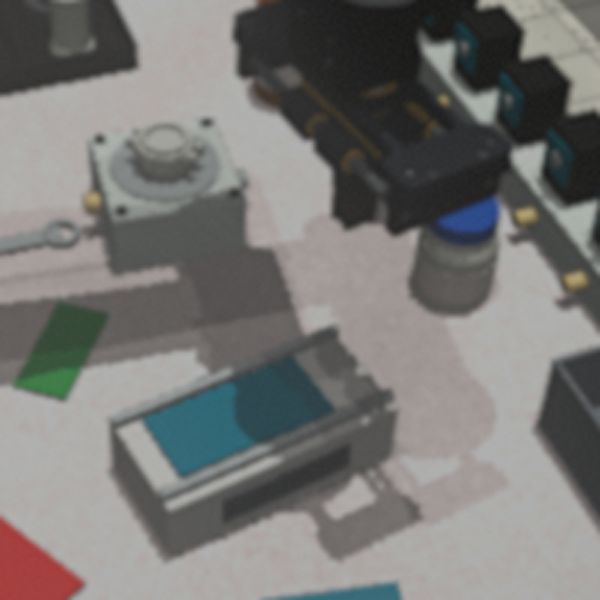

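The wrist view shows the plate's rear edge at row 204 (columns 231–277), the deck's rear end at row ~168 and the rails at columns 222 and 287.

```bash
python3 - <<'E'
from h import *
import pickle
d=pickle.load(open("f.pkl","rb"));W=d["wrist"]
ex=np.array([np.cos(np.radians(9.6)),np.sin(np.radians(9.6))]);ey=np.array([-ex[1],ex[0]]);o=np.array([.561,-.258])
for n,p,z in[("rearL",(231,204),.06),("rearR",(277,204),.06),("deckbackL",(228,169),.055),("deckbackR",(283,169),.055),("railLtop",(218,165),.063),("railRtop",(292,165),.063)]:
    X=onz(W,p,z);print(n,X.round(4),((X[:2]-o)@ex).round(4),((X[:2]-o)@ey).round(4))
t=np.array([.6308,-.2475]);print("tcp",(t-o)@ex,(t-o)@ey)
cv2.imwrite("pics/g.png",cv2.resize(W["image"][150:250,200:310],None,fx=6,fy=6,interpolation=cv2.INTER_CUBIC))
E
```

```text
rearL [ 0.6053 -0.2292  0.06  ] 0.0485 0.021
rearR [ 0.6142 -0.2824  0.06  ] 0.0484 -0.0329
deckbackL [ 0.6449 -0.2195  0.055 ] 0.0891 0.0239
deckbackR [ 0.6553 -0.2818  0.055 ] 0.089 -0.0392
railLtop [ 0.6491 -0.2083  0.063 ] 0.0952 0.0343
railRtop [ 0.6627 -0.2896  0.063 ] 0.095 -0.0481
tcp 0.0705735952280403 -0.0012875001315436213
```

View pics/g.png

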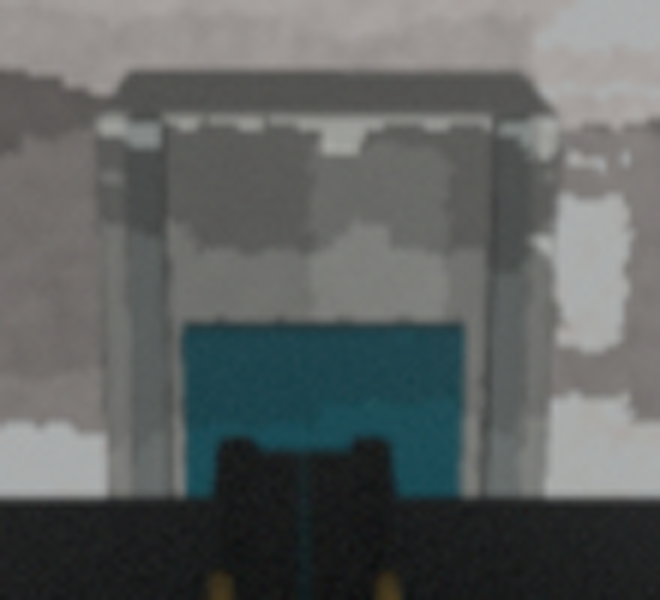

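Call:
servo_tool(
  slide=[
    [0.01,-0.07,-0.5],
    [0,0,-0.7],
    [0,0,-0.6],
    [0,0,-0.3],
    [0,0,-0.13],
    [0,0,0],
  ],
  twist=[
    [0,0,0.03],
    [0,0,0],
    [0,0,0],
    [0,0,0],
    [0,0,0],
    [0,0,0],
  ],
  gripper=[1,1,1,1,1,1],
)

```text
time_s: 17.38
tcp_pos: [0.6325, -0.2518, 0.0679]
ee_rot: [[0.986, 0.167, 0.001], [0.167, -0.986, -0.0], [0.001, 0.001, -1.0]]
wrist_force: [0.6, 0.1, -0.2]
gripper_width: 0.005
```

```bash
python3 st.py
```

```text
t 17.375 j [ -8.1  34.7  -1.7   0.  -53.5 107.7] p [ 0.6325 -0.2518  0.0679] yawx 9.63 z [ 1.1e-03 -5.0e-04 -1.0e+00] F [ 0.6  0.1 -0.2] M [-0.04 -0.01 -0.  ] w 0.4
```

Descend until the tip sits about 2.5 mm above the deck.

Call:
servo_tool(
  slide=[
    [0,0,-0.1],
    [0,0,-0.07],
    [0,0,0],
  ],
  twist=[
    [0,0,0],
    [0,0,0],
    [0,0,0],
  ],
  gripper=[1,1,1],
)

```text
time_s: 17.75
tcp_pos: [0.6317, -0.2519, 0.0568]
ee_rot: [[0.986, 0.166, -0.0], [0.166, -0.986, 0.0], [-0.0, -0.0, -1.0]]
wrist_force: [0.4, -0.2, 0.1]
gripper_width: 0.006
```

```bash
python3 st.py
```

```text
t 17.75 j [ -8.2  35.4  -2.3  -0.  -52.4 107.7] p [ 0.6317 -0.2519  0.0568] yawx 9.58 z [-3.e-04  1.e-04 -1.e+00] F [ 0.4 -0.2  0.1] M [-0.05 -0.04  0.02] w 0.5
```

Call:
servo_tool(
  slide=[
    [-0.115,-0.0195,0],
    [-0.115,-0.0195,0],
    [-0.115,-0.0195,0],
    [-0.115,-0.0195,0],
    [-0.115,-0.0195,0],
    [-0.115,-0.0195,0],
    [-0.115,-0.0195,0],
    [-0.115,-0.0195,0],
    [-0.115,-0.0195,0],
    [-0.115,-0.0195,0],
    [0,0,0],
  ],
  twist=[
    [0,0,0],
    [0,0,0],
    [0,0,0],
    [0,0,0],
    [0,0,0],
    [0,0,0],
    [0,0,0],
    [0,0,0],
    [0,0,0],
    [0,0,0],
    [0,0,0],
  ],
  gripper=[1,1,1,1,1,1,1,1,1,1,1],
)

```text
time_s: 19.12
tcp_pos: [0.562, -0.2637, 0.0569]
ee_rot: [[0.986, 0.166, -0.001], [0.166, -0.986, 0.0], [-0.001, -0.0, -1.0]]
wrist_force: [0.1, 0.1, -0.3]
gripper_width: 0.008
```

```bash
python3 st.py; python3 - <<'E'
from station import r
import cv2,pickle
d={n:r.capture(n) for n in("side",)};pickle.dump(d,open("g.pkl","wb"))
cv2.imwrite("pics/g_side_z.png",cv2.resize(d["side"]["image"][180:330,200:350],None,fx=4,fy=4,interpolation=cv2.INTER_CUBIC))
E
```

```text
t 19.125 j [-10.2  30.6 -11.6  -0.  -47.9 109.8] p [ 0.562  -0.2637  0.0569] yawx 9.56 z [-1.e-03  2.e-04 -1.e+00] F [ 0.1  0.1 -0.3] M [-0.07 -0.05 -0.06] w 0.7
```

View pics/g_side_z.png

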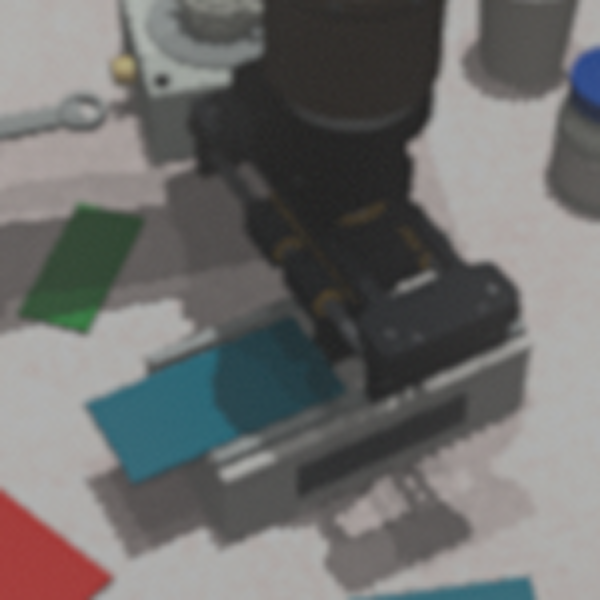

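```bash
python3 - <<'E'
from h import *
import pickle
S=pickle.load(open("g.pkl","rb"))["side"]
ex=np.array([np.cos(np.radians(9.6)),np.sin(np.radians(9.6))]);ey=np.array([-ex[1],ex[0]]);o=np.array([.561,-.262])
for p in[(87,405),(135,483),(290,318),(343,390)]:
    X=onz(S,((p[0]+.5)/4-.5+200,(p[1]+.5)/4-.5+180),.06);print(X.round(4),((X[:2]-o)@ex).round(4),((X[:2]-o)@ey).round(4))
print((np.array([.562,-.2637])-o)@ex)
E
```

```text
[ 0.4283 -0.2606  0.06  ] -0.1306 0.0236
[ 0.4373 -0.3139  0.06  ] -0.1306 -0.0305
[ 0.5431 -0.2402  0.06  ] -0.014 0.0245
[ 0.5519 -0.2936  0.06  ] -0.0143 -0.0296
0.0007024891676531354
```

Call:
servo_tool(
  slide=[
    [-0.074,-0.0125,0],
    [-0.074,-0.0125,0],
    [0,0,0],
    [0.3,0.05,0],
    [0,0,0.8],
    [0,0,0.8],
    [0,0,0.8],
  ],
  twist=[
    [0,0,0],
    [0,0,0],
    [0,0,0],
    [0,0,0],
    [0,0,0],
    [0,0,0],
    [0,0,0],
  ],
  gripper=[1,1,1,1,1,0,0],
)

```text
time_s: 20.05
tcp_pos: [0.5716, -0.262, 0.2022]
ee_rot: [[0.986, 0.167, -0.001], [0.167, -0.986, 0.0], [-0.001, -0.0, -1.0]]
wrist_force: [0.0, -0.8, 0.4]
gripper_width: 0.152
```

```bash
python3 st.py; python3 - <<'E'
from station import r
import cv2,pickle
from h import *
d={n:r.capture(n) for n in("side","top")};pickle.dump(d,open("g.pkl","wb"))
cv2.imwrite("pics/h_side_z.png",cv2.resize(d["side"]["image"][180:330,200:350],None,fx=4,fy=4,interpolation=cv2.INTER_CUBIC))
cv2.imwrite("pics/h_top_z.png",cv2.resize(d["top"]["image"][150:270,290:410],None,fx=5,fy=5,interpolation=cv2.INTER_CUBIC))
E
```

```text
t 20.05 j [ -9.9  23.2  -0.7  -0.  -66.1 109.5] p [ 0.5716 -0.262   0.2022] yawx 9.59 z [-1.e-03  2.e-04 -1.e+00] F [ 0.  -0.8  0.4] M [-0.04 -0.06  0.03] w 13.2
```

View pics/h_side_z.png

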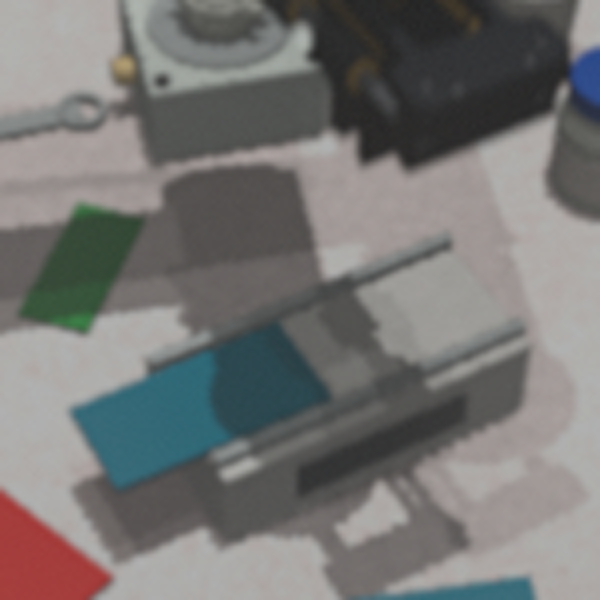

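View pics/h_top_z.png

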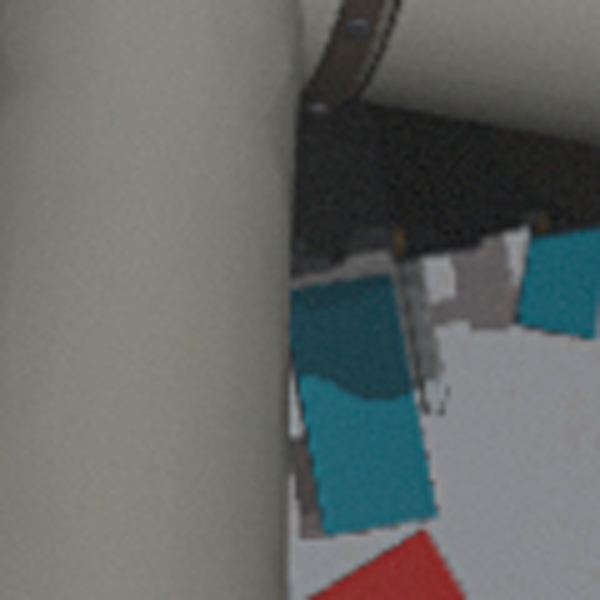

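```bash
python3 - <<'E'
from h import *
import pickle
d=pickle.load(open("g.pkl","rb"))
ex=np.array([np.cos(np.radians(9.6)),np.sin(np.radians(9.6))]);ey=np.array([-ex[1],ex[0]]);o=np.array([.561,-.262])
for c,f,x0,y0,ps in((d["side"],4,200,180,[(70,411),(121,489),(278,325),(329,397)]),(d["top"],5,290,150,[(325,536),(437,515),(290,292),(392,275)])):
  Q=[]
  for p in ps:
    X=onz(c,((p[0]+.5)/f-.5+x0,(p[1]+.5)/f-.5+y0),.06);Q.append(X);print(X.round(4),((X[:2]-o)@ex).round(4),((X[:2]-o)@ey).round(4))
  print("c",np.mean(Q,0))
E
```

```text
[ 0.4193 -0.2615  0.06  ] -0.1397 0.0242
[ 0.43   -0.3151  0.06  ] -0.138 -0.0305
[ 0.5356 -0.2426  0.06  ] -0.0218 0.0234
[ 0.5437 -0.2954  0.06  ] -0.0226 -0.0301
c [ 0.48213457 -0.27863266  0.06      ]
[ 0.4202 -0.2567  0.06  ] -0.138 0.0287
[ 0.4301 -0.3113  0.06  ] -0.1373 -0.0268
[ 0.5368 -0.2413  0.06  ] -0.0204 0.0245
[ 0.5454 -0.2915  0.06  ] -0.0203 -0.0264
c [ 0.48308691 -0.27519743  0.06      ]
```

Call:
servo_tool(
  slide=[
    [-0.6,-0.1,0],
    [-0.8,-0.13,0],
    [-0.617,-0.108,0],
    [0,0,-0.3],
    [0,0,-0.6],
    [0,0,-0.6],
    [0,0,0],
  ],
  twist=[
    [0,0,0],
    [0,0,0],
    [0,0,0],
    [0,0,0],
    [0,0,0],
    [0,0,0],
    [0,0,0],
  ],
  gripper=[0,0,0,0,0,0,0],
)

```text
time_s: 21.02
tcp_pos: [0.4485, -0.2816, 0.1083]
ee_rot: [[0.986, 0.166, -0.007], [0.166, -0.986, 0.002], [-0.007, -0.004, -1.0]]
wrist_force: [0.0, -1.1, 0.9]
gripper_width: 0.974
```

```bash
python3 st.py; python3 - <<'E'
from station import r
import cv2,pickle
from h import *
d={n:r.capture(n) for n in("side","wrist")};pickle.dump(d,open("g.pkl","wb"))
cv2.imwrite("pics/i_side_z.png",cv2.resize(d["side"]["image"][180:330,180:330],None,fx=4,fy=4,interpolation=cv2.INTER_CUBIC))
cv2.imwrite("pics/i_wrist.png",d["wrist"]["image"])
E
```

```text
t 21.025 j [-14.6  19.6 -21.5  -0.  -49.2 114.2] p [ 0.4485 -0.2816  0.1083] yawx 9.56 z [-0.0072  0.0024 -1.    ] F [ 0.  -1.1  0.9] M [-0.09  0.04  0.01] w 84.7
```

View pics/i_side_z.png

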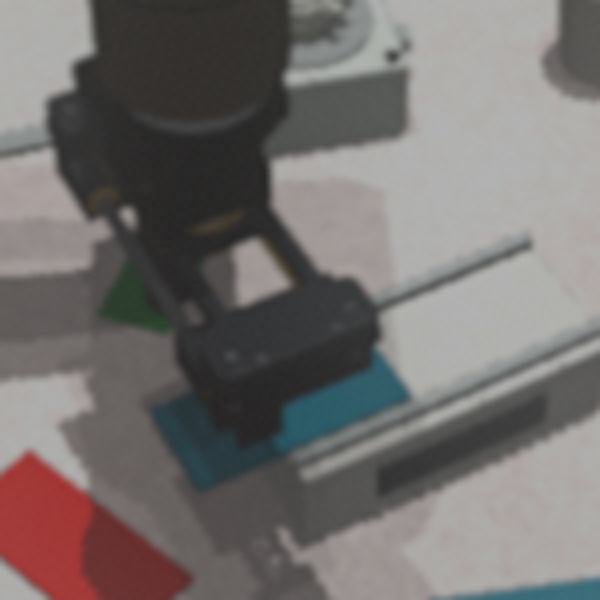

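View pics/i_wrist.png

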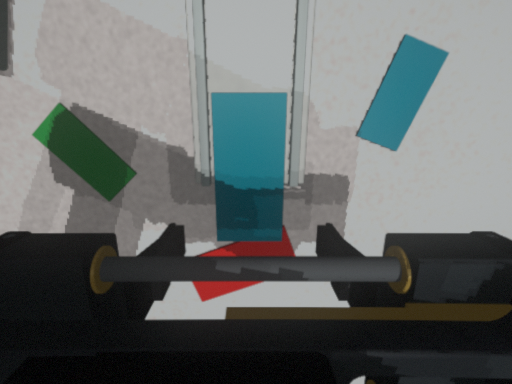

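Wrist view: the plate's end (columns 217–283) is centred between the fingers (180 and 322), and the plate overhangs the front edge (row ~187). Descending.

Call:
servo_tool(
  slide=[
    [0,0,-0.4],
    [0,0,-0.4],
    [0,0,-0.25],
    [0,0,0],
  ],
  twist=[
    [0,0,0],
    [0,0,0],
    [0,0,0],
    [0,0,0],
  ],
  gripper=[0,0,0,0],
)

```text
time_s: 21.62
tcp_pos: [0.4511, -0.2825, 0.048]
ee_rot: [[0.986, 0.167, -0.0], [0.167, -0.986, -0.0], [-0.0, -0.0, -1.0]]
wrist_force: [-0.1, 0.1, -0.1]
gripper_width: 0.999
```

```bash
python3 st.py
```

```text
t 21.625 j [-14.6  24.4 -25.    0.  -40.6 114.2] p [ 0.4511 -0.2825  0.048 ] yawx 9.6 z [-5.e-04 -0.e+00 -1.e+00] F [-0.1  0.1 -0.1] M [-0.02 -0.05  0.05] w 86.9
```

Call:
servo_tool(
  slide=[
    [0,0,-0.08],
    [0,0,0],
    [0,0,0],
    [0,0,0],
    [0,0,0],
    [0,0,0],
  ],
  twist=[
    [0,0,0],
    [0,0,0],
    [0,0,0],
    [0,0,0],
    [0,0,0],
    [0,0,0],
  ],
  gripper=[0,1,1,1,1,1],
)

```text
time_s: 22.38
tcp_pos: [0.4509, -0.2824, 0.0433]
ee_rot: [[0.986, 0.167, -0.0], [0.167, -0.986, -0.0], [-0.0, 0.0, -1.0]]
wrist_force: [-0.7, 0.3, 2.0]
gripper_width: 0.636
```

```bash
python3 st.py
```

```text
t 22.375 j [-14.6  24.8 -25.3   0.  -39.9 114.2] p [ 0.4509 -0.2824  0.0433] yawx 9.59 z [-0. -0. -1.] F [-0.7  0.3  2. ] M [0.1  0.09 0.01] w 55.3
```

Call:
servo_tool(
  slide=[
    [0,0,0.1],
    [0,0,0.3],
    [0,0,0.5],
    [0,0,0.5],
    [0,0,0.3],
    [0,0,0],
  ],
  twist=[
    [0,0,0],
    [0,0,0],
    [0,0,0],
    [0,0,0],
    [0,0,0],
    [0,0,0],
  ],
  gripper=[1,1,1,1,1,1],
)

```text
time_s: 23.12
tcp_pos: [0.4518, -0.2826, 0.1467]
ee_rot: [[0.986, 0.167, 0.004], [0.167, -0.986, -0.001], [0.003, 0.002, -1.0]]
wrist_force: [-0.0, -0.1, -1.6]
gripper_width: 0.636
```

```bash
python3 st.py; python3 - <<'E'
from station import r
import cv2,pickle
from h import *
d={n:r.capture(n) for n in("side","wrist")};pickle.dump(d,open("g.pkl","wb"))
cv2.imwrite("pics/j_side_z.png",cv2.resize(d["side"]["image"][130:290,180:340],None,fx=3.75,fy=3.75,interpolation=cv2.INTER_CUBIC))
cv2.imwrite("pics/j_wrist.png",d["wrist"]["image"])
E
```

```text
t 23.125 j [-14.6  17.1 -18.9   0.  -53.9 114.2] p [ 0.4518 -0.2826  0.1467] yawx 9.59 z [ 0.0035 -0.001  -1.    ] F [-0.  -0.1 -1.6] M [-0.03  0.02 -0.02] w 55.3
```

View pics/j_side_z.png

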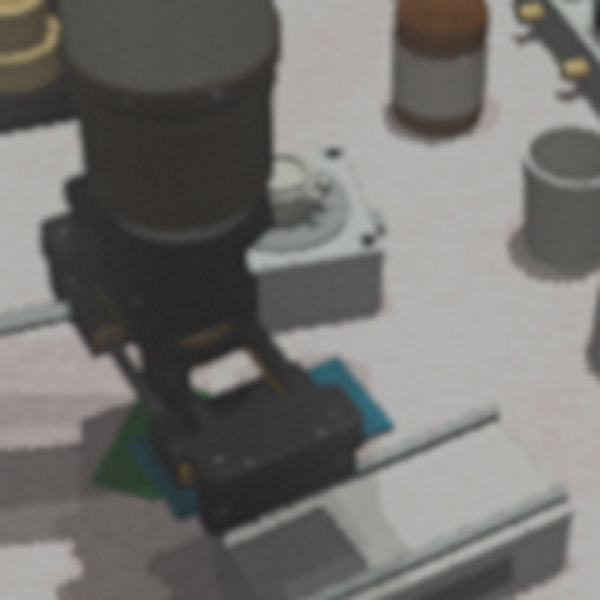

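View pics/j_wrist.png

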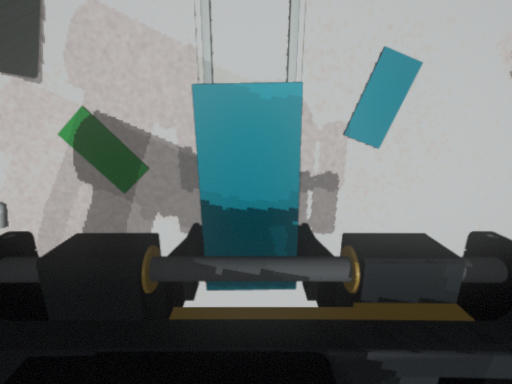

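```bash
python3 - <<'E'
from h import *
import pickle
from scipy.optimize import brentq
from station import r
W=pickle.load(open("g.pkl","rb"))["wrist"];s=r.sense()
for a,b in(((194,85),(302,83)),((205.5,289),(297,289)),((199,180),(299.5,180))):
    f=lambda z:np.linalg.norm((onz(W,a,z)-onz(W,b,z)))-.056
    z=brentq(f,.02,.3);m=(onz(W,a,z)+onz(W,b,z))/2
    z2=.1467-.0433+.0595; m2=(onz(W,a,z2)+onz(W,b,z2))/2
    print("z",z,m.round(4),"at z nominal",z2,m2.round(4))
E
```

```text
z 0.15566961862857728 [ 0.5422 -0.2664  0.1557] at z nominal 0.1629 [ 0.5415 -0.2666  0.1629]
z 0.16352104962094077 [ 0.4266 -0.2879  0.1635] at z nominal 0.1629 [ 0.4262 -0.2879  0.1629]
z 0.15976175413435342 [ 0.493  -0.2754  0.1598] at z nominal 0.1629 [ 0.4937 -0.2753  0.1629]
```

Call:
servo_tool(
  slide=[
    [0.1,0.3,0],
    [0.22,0.61,0],
    [0.22,0.61,0],
    [0.22,0.61,0],
    [0.22,0.61,0],
    [0.22,0.61,0],
    [0.22,0.61,0],
    [0.2,0.55,0],
    [0.067,0.155,0],
    [0,0,0],
    [0,0,0],
  ],
  twist=[
    [0,0,0],
    [0,0,0],
    [0,0,0],
    [0,0,0],
    [0,0,0],
    [0,0,0],
    [0,0,0],
    [0,0,0],
    [0,0,0],
    [0,0,0],
    [0,0,0],
  ],
  gripper=[1,1,1,1,1,1,1,1,1,1,1],
)

```text
time_s: 24.6
tcp_pos: [0.5515, -0.0032, 0.1448]
ee_rot: [[0.986, 0.166, -0.001], [0.166, -0.986, -0.0], [-0.001, 0.0, -1.0]]
wrist_force: [-0.0, -0.3, 0.1]
gripper_width: 0.634
```

```bash
python3 st.py; python3 - <<'E'
from station import r
import cv2,pickle
from h import *
d={n:r.capture(n) for n in("side","wrist")};pickle.dump(d,open("g.pkl","wb"))
cv2.imwrite("pics/k_side_z.png",cv2.resize(d["side"]["image"][90:250,180:340],None,fx=3.75,fy=3.75,interpolation=cv2.INTER_CUBIC))
cv2.imwrite("pics/k_wrist.png",d["wrist"]["image"])
E
```

```text
t 24.6 j [ 16.5  19.  -16.3  -0.  -54.8  83. ] p [ 0.5515 -0.0032  0.1448] yawx 9.54 z [-1.2e-03 -3.0e-04 -1.0e+00] F [-0.  -0.3  0.1] M [-0.04  0.02  0.  ] w 55.1
```

View pics/k_side_z.png

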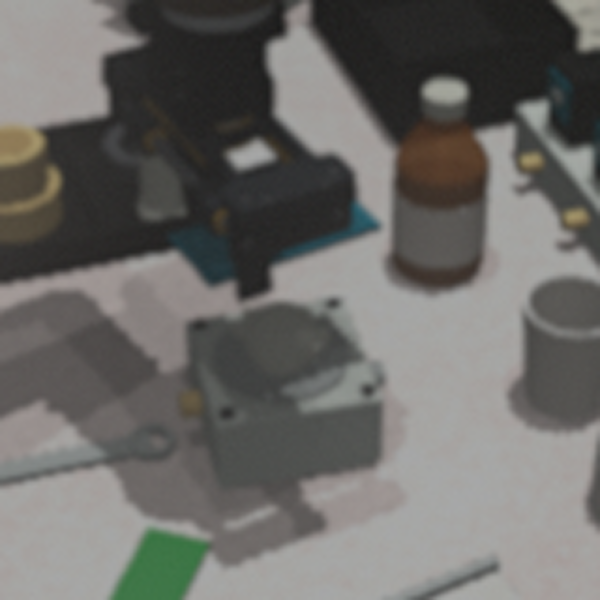

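View pics/k_wrist.png

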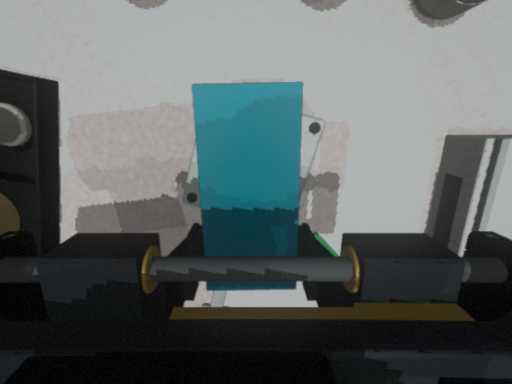

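```bash
python3 - <<'E'
from h import *
import pickle
d=pickle.load(open("g.pkl","rb"));W=d["wrist"];S=d["side"]
for a,b in(((302,84),(380,225)),((297,289),(212,282))):
    print(tri(W,a,S,((b[0]+.5)/3.75-.5+180,(b[1]+.5)/3.75-.5+90)))
P=[onz(W,p,.158) for p in((194,85),(302,83),(297,289),(205.5,289))];print(np.mean(P,0))
# bolts visible
print(onz(W,(315,128),.058),onz(W,(191,198),.058))
E
```

```text
(array([ 0.64675621, -0.01443974,  0.15924577]), np.float64(0.0005833604312022118))
(array([ 0.53104336, -0.03707741,  0.16152555]), np.float64(0.0002758730070681508))
[0.58317114 0.00142368 0.158     ]
[ 0.62683269 -0.04992548  0.058     ] [0.54359543 0.05201654 0.058     ]
```

Call:
servo_tool(
  slide=[
    [0.03,0.005,-0.3],
    [0,0,-0.35],
    [0,0,-0.2],
    [0,0,-0.12],
    [0,0,0],
    [0,0,0],
  ],
  twist=[
    [0,0,0],
    [0,0,0],
    [0,0,0],
    [0,0,0],
    [0,0,0],
    [0,0,0],
  ],
  gripper=[1,1,1,1,1,1],
)

```text
time_s: 25.45
tcp_pos: [0.5545, -0.0021, 0.0876]
ee_rot: [[0.986, 0.167, 0.001], [0.167, -0.986, 0.0], [0.001, 0.0, -1.0]]
wrist_force: [-0.0, -0.4, -1.0]
gripper_width: 0.634
```

```bash
python3 st.py
```

```text
t 25.45 j [ 16.5  23.  -19.8   0.  -47.1  83. ] p [ 0.5545 -0.0021  0.0876] yawx 9.59 z [ 1.4e-03  2.0e-04 -1.0e+00] F [-0.  -0.4 -1. ] M [ 0.01 -0.03 -0.03] w 55.2
```

Call:
servo_tool(
  slide=[
    [0,0,-0.06],
    [0,0,-0.04],
    [0,0,-0.02],
    [0,0,0],
  ],
  twist=[
    [0,0,0],
    [0,0,0],
    [0,0,0],
    [0,0,0],
  ],
  gripper=[1,1,1,1],
)

```text
time_s: 25.95
tcp_pos: [0.5539, -0.0022, 0.0796]
ee_rot: [[0.986, 0.167, -0.0], [0.167, -0.986, -0.0], [-0.0, 0.0, -1.0]]
wrist_force: [-0.2, 0.3, -1.0]
gripper_width: 0.636
```

```bash
python3 st.py
```

```text
t 25.95 j [ 16.5  23.6 -20.2   0.  -46.2  83.1] p [ 0.5539 -0.0022  0.0796] yawx 9.59 z [-3.e-04 -1.e-04 -1.e+00] F [-0.2  0.3 -1. ] M [-0.09  0.02 -0.06] w 55.4
```

Call:
servo_tool(
  slide=[
    [0,0,-0.012],
    [0,0,-0.012],
    [0,0,0],
  ],
  twist=[
    [0,0,0],
    [0,0,0],
    [0,0,0],
  ],
  gripper=[1,1,1],
)

```text
time_s: 26.32
tcp_pos: [0.554, -0.0022, 0.0784]
ee_rot: [[0.986, 0.167, 0.0], [0.167, -0.986, -0.0], [0.0, 0.0, -1.0]]
wrist_force: [-0.3, 0.5, -0.3]
gripper_width: 0.635
```

```bash
python3 st.py
```

```text
t 26.325 j [ 16.5  23.7 -20.3   0.  -46.   83.1] p [ 0.554  -0.0022  0.0784] yawx 9.59 z [ 1.e-04 -0.e+00 -1.e+00] F [-0.3  0.5 -0.3] M [-0.03  0.02  0.05] w 55.3
```

Call:
servo_tool(
  slide=[
    [0,0,-0.012],
    [0,0,-0.008],
    [0,0,0],
  ],
  twist=[
    [0,0,0],
    [0,0,0],
    [0,0,0],
  ],
  gripper=[1,1,1],
)

```text
time_s: 26.7
tcp_pos: [0.5541, -0.0022, 0.0781]
ee_rot: [[0.986, 0.167, 0.0], [0.167, -0.986, -0.0], [0.0, 0.0, -1.0]]
wrist_force: [-2.6, 0.8, 5.7]
gripper_width: 0.638
```

```bash
python3 st.py
```

```text
t 26.7 j [ 16.5  23.7 -20.3   0.  -45.9  83.1] p [ 0.5541 -0.0022  0.0781] yawx 9.61 z [ 5.e-04 -1.e-04 -1.e+00] F [-2.6  0.8  5.7] M [0.08 0.72 0.04] w 55.5
```

Call:
servo_tool(
  slide=[
    [0,0,0],
    [0,0,0],
    [0,0,0],
    [0,0,0],
    [0,0,0],
  ],
  twist=[
    [0,0,0],
    [0,0,0],
    [0,0,0],
    [0,0,0],
    [0,0,0],
  ],
  gripper=[0,0,0,0,0],
)

```text
time_s: 27.32
tcp_pos: [0.554, -0.0022, 0.077]
ee_rot: [[0.986, 0.167, -0.0], [0.167, -0.986, -0.0], [-0.0, 0.0, -1.0]]
wrist_force: [-0.1, 0.0, -1.0]
gripper_width: 0.99
```

Call:
servo_tool(
  slide=[
    [0,0,0.3],
    [0,0,0.5],
    [0,0,0.7],
    [-0.5,0,0.6],
    [-0.6,0,0.3],
    [-0.6,0,0],
    [-0.2,0,0],
  ],
  twist=[
    [0,0,0],
    [0,0,0],
    [0,0,0],
    [0,0,0],
    [0,0,0],
    [0,0,0],
    [0,0,0],
  ],
  gripper=[0,0,0,0,0,0,0],
)

```text
time_s: 28.2
tcp_pos: [0.4384, -0.0024, 0.2216]
ee_rot: [[0.986, 0.167, 0.001], [0.167, -0.986, 0.001], [0.001, -0.0, -1.0]]
wrist_force: [0.3, 0.2, 0.5]
gripper_width: 1.0
```

```bash
python3 st.py; python3 - <<'E'
from station import r
import cv2,pickle
from h import *
d={n:r.capture(n) for n in("side","wrist","top")};pickle.dump(d,open("g.pkl","wb"))
cv2.imwrite("pics/l_side_z.png",cv2.resize(d["side"]["image"][100:250,160:310],None,fx=4,fy=4,interpolation=cv2.INTER_CUBIC))
for n in("wrist","top"):cv2.imwrite(f"pics/l_{n}.png",d[n]["image"])
E
```

```text
t 28.2 j [ 21.1   3.5 -24.2  -0.  -62.2  78.6] p [ 0.4384 -0.0024  0.2216] yawx 9.61 z [ 8.e-04  6.e-04 -1.e+00] F [0.3 0.2 0.5] M [-0.05 -0.   -0.01] w 87.0
```

View pics/l_side_z.png

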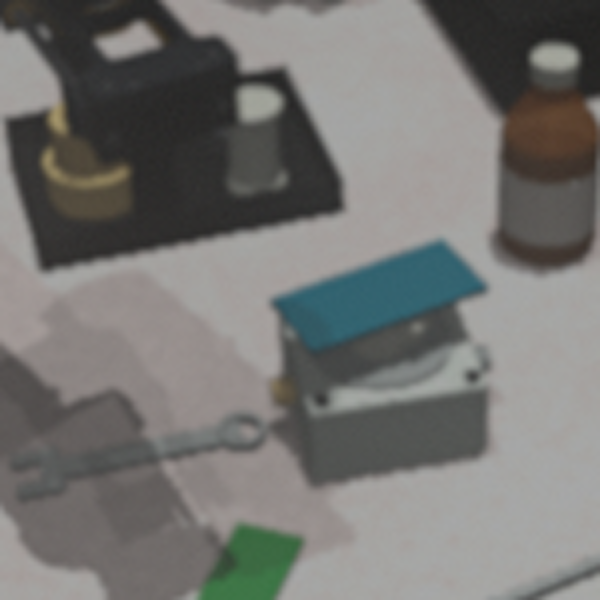

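View pics/l_wrist.png

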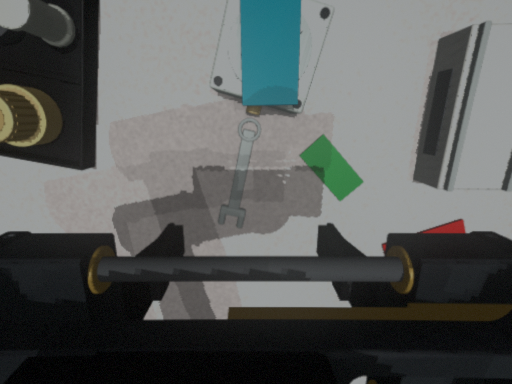

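View pics/l_top.png

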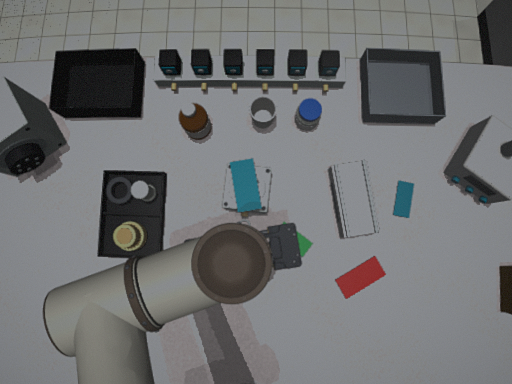

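The plate lies on the port in all views (top (246,185)) and the cap is in the bay (top (128,237)). Next: numeric checks of both.

```bash
python3 - <<'E'
from h import *
import pickle
d=pickle.load(open("g.pkl","rb"));T=d["top"];S=d["side"]
def box(c,lo,hi,y0,y1,x0,x1):
    m=cv2.inRange(cv2.cvtColor(c["image"],cv2.COLOR_BGR2HSV),lo,hi);k=np.zeros_like(m);k[y0:y1,x0:x1]=m[y0:y1,x0:x1]
    return cv2.boxPoints(cv2.minAreaRect(np.argwhere(k)[:,::-1].astype(np.float32)))
P=np.array([onz(T,p,.095) for p in box(T,(88,90,50),(108,255,255),140,225,215,285)]);print("plate",P.round(4).tolist(),P.mean(0).round(4),np.linalg.norm(P[0]-P[1]),np.linalg.norm(P[1]-P[2]))
Q=np.array([[x/4+160-.4,y/4+100-.4] for x,y in((273,300),(442,240),(486,290),(318,350))])
print("side z=.095",[onz(S,q,.095).round(4).tolist() for q in Q],np.mean([onz(S,q,.095) for q in Q],0))
m=cv2.inRange(cv2.cvtColor(T["image"],cv2.COLOR_BGR2HSV),(18,60,90),(35,255,255));k=np.zeros_like(m);k[210:260,100:160]=m[210:260,100:160]
c=np.argwhere(k)[:,::-1];(x,y),rr=cv2.minEnclosingCircle(c.astype(np.float32));print("cap px",x,y,rr,onz(T,(x,y),.035),onz(T,(x,y),.073))
z=cv2.resize(T["image"][140:265,90:290],None,fx=4,fy=4,interpolation=cv2.INTER_CUBIC);cv2.imwrite("pics/m.png",z)
E
```

```text
plate [[0.6401, 0.0434, 0.095], [0.6499, -0.0126, 0.095], [0.5319, -0.0329, 0.095], [0.5223, 0.0221, 0.095]] [0.5861 0.005  0.095 ] 0.05682786937858603 0.11978129001355362
side z=.095 [[0.5234, 0.0162, 0.095], [0.6386, 0.0377, 0.095], [0.6467, -0.0179, 0.095], [0.5353, -0.037, 0.095]] [ 5.85989960e-01 -2.57043431e-04  9.50000000e-02]
cap px 128.0958251953125 235.28936767578125 15.337362289428711 [0.46498131 0.29666685 0.035     ] [0.46503118 0.28340986 0.073     ]
```

View pics/m.png

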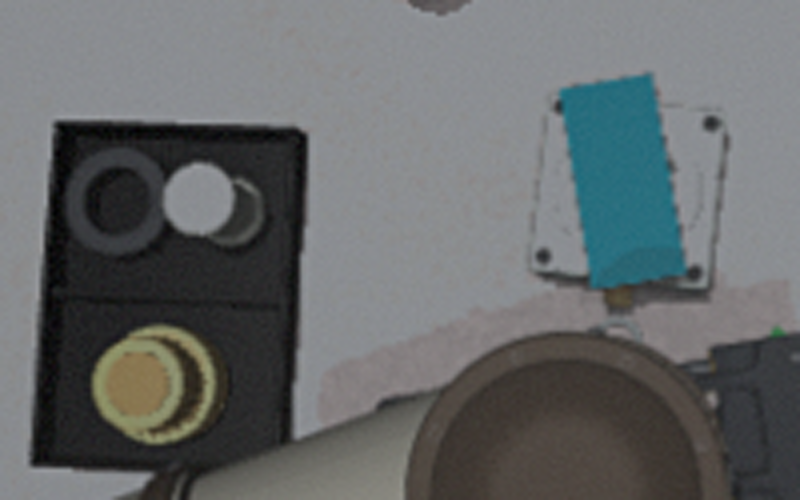

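```bash
python3 st.py; python3 -c "
from station import r
print(r.finish_job())"
```

```text
t 28.35 j [ 21.    3.7 -24.    0.  -62.2  78.6] p [ 0.4404 -0.0021  0.2214] yawx 9.62 z [ 1.e-03  1.e-04 -1.e+00] F [-0.1 -0.8  0.4] M [-0.07 -0.09 -0.05] w 87.3
the job is handed in; nothing more can be done
None
```

The cap stands upright in the tray's front bay and the teal plate lies flat over the open port. I handed the job in at about 28 s with the gripper open and clear of everything.

- **Cap:** I unscrewed it in one continuous turn of about 234° (4.1 rad), because the wrist had the range to do it without regrasping. I set it down on the tray floor with about 11 N of contact and then let go. It sits near the middle of the bay, about 54 mm forward of the tray's centre; the last pictures show it upright.
- **Plate:** I pushed it until it overhung the front edge by about 50 mm, pinched it by its sides, and lowered it onto the rim with about 7 N before releasing.
    - **Flatness:** Drawn at the rim's height in the last top view, it measures 120 × 57 mm, as it should when lying flat.
    - **Centre:** The top view puts it at (0.586, 0.005) and the side view at (0.586, 0.000), against a port axis of (0.586, 0.003). The two views differ by about 5 mm in y, more than the stated calibration error, but both are within about 3 mm of the axis against the 12 mm allowed.
- **Tilt check:** While I held the plate, one measurement (apparent edge width) suggested about 4° of droop and a two-camera one about 1°. It lay flat once released.
- **Bystanders:** They look unmoved in the last top view; I did not measure them.

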